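Change the painted bars on the drying stand

TASK

Change over the drying stand: turn its lock ring to the open mark (the thin line), move the short dry bars from the stand into the plywood tray, and lay every fresh painted bar from the cardboard mat flat along a ridge of its own, centred on it and lined up with the ridge's ends, all with the ring still open. Then turn the lock ring to its locked mark (the round stud) so that its tabs reach over the bars, and let go; leave the bottles and the cup where they are.

Things in the scene. Friction and masses are not known exactly. Their poses are not given: they have to be found in the camera images.
- stand: Round wooden drying board, 344 mm across, 18 mm thick, fixed on the table; origin at the centre of its underside on the table, z up. Its x axis runs along ridge 0. The lock ring turns about its centre: 64 mm across, with four tabs 14 mm wide that reach 74 mm from the axis, 55 to 60 mm above the table (4 mm above a bar lying on a ridge).
- lock_ring (a joint): Angle of the captive aluminium lock ring about the vertical axis of the stand, rad: 0 = its pointer stands at the open mark (its four tabs halfway between the ridges), 0.785 = pointer at the locked mark (each tab over the inner end of a ridge); grows counter-clockwise seen from above; stops at -0.2 and 1.15. Light friction (0.08 N m); stays where it is left.
- ring_grip (a point): Grip of the lock ring: a black upright bar across the top of the ring, 60 mm long, 14 mm thick, 30 mm tall, its top 94 mm above the table. This point lies on the turning axis 86 mm above the table, 8 mm below the bar's top; x axis along the bar (it turns with the ring), z up.
- pointer_tip (a point): Tip of the thin dark pointer on the lock ring, 76 mm from the axis
- mark_open (a point): Open mark on the board: a thin straight white line 40 mm long, its middle 98 mm from the axis
- mark_locked (a point): Locked mark on the board: a round stud 20 mm across, black, flush with the board, 98 mm from the axis
- tray: Shallow square plywood tray for the dry bars, fixed on the table: 170 x 170 mm, walls 22 mm high and 4 mm thick, floor 4 mm thick; origin at the centre of its underside, sides along x and y, z up
- ridge0: One of the four narrow wooden ridges that stand on the board like spokes, a quarter turn apart: 110 mm long, 14 mm wide, its top 9 mm above the board and 27 mm above the table; origin at the centre of its top face, 111 mm from the stand's axis; x axis along it and outwards, z up
- ridge1: One of the four narrow wooden ridges that stand on the board like spokes, a quarter turn apart: 110 mm long, 14 mm wide, its top 9 mm above the board and 27 mm above the table; origin at the centre of its top face, 111 mm from the stand's axis; x axis along it and outwards, z up
- ridge2: One of the four narrow wooden ridges that stand on the board like spokes, a quarter turn apart: 110 mm long, 14 mm wide, its top 9 mm above the board and 27 mm above the table; origin at the centre of its top face, 111 mm from the stand's axis; x axis along it and outwards, z up
- ridge3: One of the four narrow wooden ridges that stand on the board like spokes, a quarter turn apart: 110 mm long, 14 mm wide, its top 9 mm above the board and 27 mm above the table; origin at the centre of its top face, 111 mm from the stand's axis; x axis along it and outwards, z up
- bar0: Freshly painted wooden bar (may be absent), 110 mm long, 24 mm wide, 24 mm thick, about 35 g, lying flat on the cardboard mat at the start; origin at the middle of the bar, x along its length, y and z square to its faces (any long face may lie down)
- bar1: Freshly painted wooden bar (may be absent), 110 mm long, 24 mm wide, 24 mm thick, about 35 g, lying flat on the cardboard mat at the start; origin at the middle of the bar, x along its length, y and z square to its faces (any long face may lie down)
- bar2: Freshly painted wooden bar (may be absent), 110 mm long, 24 mm wide, 24 mm thick, about 35 g, lying flat on the cardboard mat at the start; origin at the middle of the bar, x along its length, y and z square to its faces (any long face may lie down)
- bar3: Freshly painted wooden bar (may be absent), 110 mm long, 24 mm wide, 24 mm thick, about 35 g, lying flat on the cardboard mat at the start; origin at the middle of the bar, x along its length, y and z square to its faces (any long face may lie down)
- dry0: Dry bar (may be absent), shorter than the fresh ones: 90 mm long, 24 mm wide, 24 mm thick, about 30 g, lying on a ridge under a tab of the lock ring at the start; origin at the middle of the bar, x along its length, y and z square to its faces (any long face may lie down)
- dry1: Dry bar (may be absent), shorter than the fresh ones: 90 mm long, 24 mm wide, 24 mm thick, about 30 g, lying on a ridge under a tab of the lock ring at the start; origin at the middle of the bar, x along its length, y and z square to its faces (any long face may lie down)
- paint_bottle: Squat paint jar of green glass with a black cap, 52 mm across, 110 mm tall; origin at the centre of its underside. Not part of the job.
- dye_bottle: Slim dye bottle of amber glass with a black cap, 36 mm across, 110 mm tall; origin at the centre of its underside. Not part of the job.
- paper_cup: Paper cup, 68 mm across, 80 mm tall; origin at the centre of its underside. Not part of the job.
Mind the look-alikes: they are no part of the job. Leave any green look-alike of the dry1 alone.

How it is judged:
By the outcome, as a careful person would: the job done as asked, in the order asked, and still so for the second after the job is handed in, with the robot touching nothing.
Of bar0, bar1, bar2, bar3 only 3 to 4 are there at a start; the rules pass over those that are not, and their reading is None.
Of dry0, dry1 only 1 to 2 are there at a start; the rules pass over those that are not, and their reading is None.
At some moment in a run one of bar0, bar1, bar2, bar3 may be knocked a few centimetres aside while the robot is not near it.
Once in a run the grip may slacken for a moment while it holds something.
It also fails if it takes over 210 s, if anything falls off the work surface, if the arm or the gripper's body presses on something with over 40 N, if the wrist force passes 120 N, or if a joint passes its speed limit or range.

ROBOT

A 6-joint arm with a two-finger parallel gripper is mounted at the origin on the work surface. World frame = base frame: x ahead of the robot, y to its left, z up, the work surface at z = 0. Lengths are in mm, angles in rad, forces in N, time in s.
With the tool pointing down it reaches from about 325 to 875 mm from the base axis. Payload 4.4 kg.
Tool frame: the origin (TCP) lies on the centre line of the jaws, within the pads' length; the fingertips stand ahead of it and the grasp point (between the pads) lies 6 mm ahead of it (ctrl.tcp_to_tips is the z of the fingertips in the tool frame, in mm); z points along the fingers, y is the line along which they close (so a half turn about z gives the same grasp; the last joint's range is limited). The gripper opens to 85 mm and grips with 20 to 120 N. Pads are 22 mm wide; open, the fingers measure 114 mm over their backs; the gripper's body (76 mm by 85 mm) begins 54 mm behind the grasp point. The pads swing forward as they close: fully open they stand 13 mm farther back than shut.
Start: joints at [1.056, 0.207, 1.542, -0, 1.393, -0.15], TCP at [204.611, 537.366, 256.282] pointing down, gripper open.
Joint ranges: [-2.73, 2.73], [-0.86, 2.22], [0.23, 2.46], [-1.11, 4.25], [0.08, 2.63], [-2.82, 2.82]. Speed limits (rad/s): [2.79, 2.79, 3.14, 3.14, 3.14, 3.14].

INTERFACE

Orientations are given as a 3x3 rotation matrix whose columns are the frame's x, y, z axes.
In Python, from plant import ctrl, sensors, optics gives the robot as it stands. Calls block until the motion is done:
- ctrl.move_ptp(position, orientation): joint-space move of the TCP to a pose.
- ctrl.move_l(position, rot=None, vel=150, threshold=None): straight line of the TCP; rot=None keeps the orientation; vel is the mean speed in mm/s. With threshold (N) it stops when the force on the tool has changed by that much, and returns True; else False.
- ctrl.set_joints(angles): joint-space move.
- ctrl.gripper_to(opening, force=None): finger opening in mm; force is the grip in N (None keeps the last); returns when the fingers have stopped.
- ctrl.hold(seconds).
- ctrl.solve_ik(position, orientation): joint angles nearest the present ones, or None.
- sensors.read_state(): the state.
- optics.grab_frame(name): name is "scene" or "top" or "wrist"; returns (picture, depth): 400x640x3 uint8, red, green, blue; 400x640 float32, mm along the optical axis (not along the pixel's ray), 0 where there is no reading.
- optics.camera_params(name): a dict with "mtx" (3x3 intrinsics, pixels), "R" (3x3) and "t" (3): a world point X has camera coordinates R X + t; the wrist camera has in their place "T_tool_cam" (4x4, takes a point from camera to tool coordinates, whose origin is the TCP and whose axes are the flange's). Camera axes: x right, y down, z forward; pixel columns grow to the right and rows downward; lengths in mm; the calibration is good to about 2 mm. A picture is of the moment at which its call begins: read the wrist's pose just before it. camera_params takes no time and is no camera call.
A pose or a line that the arm cannot do raises ctrl.MotionError and nothing moves.
- ctrl.finish_job(): hands the job in; it is judged then, once.
The state is a dict: "t": time; "q": joint angles; "qvel": joint speeds; "tau": joint torques, N m; "eef_pos": TCP position; "eef_rot": TCP orientation; "force": force on the tool from outside, world axes, zero at the start; "wrist_torque": the same for the moment, N m; "grip_width": finger opening in mm; "grasp_force": force on a finger pad.
Only numpy, scipy, OpenCV 4.12 (cv2) and the standard library are available. Lean on these libraries where they do the work, as an engineer would, in place of code of your own. Each camera call takes 0.05 s, during which the arm holds its last target. There are 200 camera calls.

## Working session

There is one attempt and no reset: what is moved stays moved. The work goes in short steps, each a Python script; the robot and the scene stay as the last script left them, time stands still between calls to the robot, and variables do not carry over. Pictures are saved under pics/ and viewed, at most 14 in all, crops included, and the job is handed in when it is done.

```bash
ls; mkdir -p pics
python3 - <<'E'
from plant import ctrl,sensors,optics
import cv2,numpy as np
for n in ["top","scene"]:
    im,d=optics.grab_frame(n); cv2.imwrite(f"pics/{n}0.png",im[:,:,::-1]); np.save(f"pics/{n}0.npy",d)
    p=optics.camera_params(n); print(n,p)
print(optics.camera_params("wrist"),ctrl.tcp_to_tips,sensors.read_state())
E
```

```text
pics
top {'mtx': array([[375.37029129,   0.        , 321.36448484],
       [  0.        , 375.37029129, 199.42747183],
       [  0.        ,   0.        ,   1.        ]]), 'R': array([[-0.01999376, -0.99977554, -0.00700863],
       [-0.99184993,  0.02071656, -0.12571612],
       [ 0.12583309,  0.00443798, -0.9920415 ]]), 't': array([  41.45356633,  516.98492295, 1077.43213222])}
scene {'mtx': array([[488.12053426,   0.        , 322.97977057],
       [  0.        , 488.12053426, 200.6172937 ],
       [  0.        ,   0.        ,   1.        ]]), 'R': array([[-0.51710262,  0.85592051, -0.00222829],
       [ 0.65822553,  0.39599879, -0.64025316],
       [-0.54712341, -0.33254331, -0.76816074]]), 't': array([ 235.8902386 , -313.0630379 , 1588.12354647])}
{'mtx': array([[340.57571258,   0.        , 322.93743449],
       [  0.        , 340.57571258, 201.16265996],
       [  0.        ,   0.        ,   1.        ]]), 'T_tool_cam': array([[-1.39654447e-04, -9.46322568e-01, -3.23223726e-01,
         8.33595758e+01],
       [ 9.99999969e-01, -1.98911981e-04,  1.50299777e-04,
        -9.1767268
[... 274 characters left out ...]
,
        1.39348620e+00, -1.50500042e-01]), 'qvel': array([-0.00077301, -0.00372531, -0.00337031, -0.00122594, -0.00027747,
        0.00018856]), 'tau': array([ 5.09782058e-05, -3.84090972e+01, -2.92550236e+01, -2.84353882e-05,
        4.83333104e-03,  4.38334484e-05]), 'eef_pos': array([204.28335481, 536.81919604, 255.19937823]), 'eef_rot': array([[-9.34563028e-01,  3.55796104e-01, -1.03861349e-03],
       [ 3.55797480e-01,  9.34561269e-01, -1.84036971e-03],
       [ 3.15851569e-04, -2.08947755e-03, -9.99997767e-01]]), 'force': array([-0.05937645, -0.10774666,  0.26992318]), 'wrist_torque': array([-0.00840528,  0.01924464, -0.00012791]), 'grasp_force': 0.0, 'grip_width': 85.48341890265432}
```

View pics/top0.png

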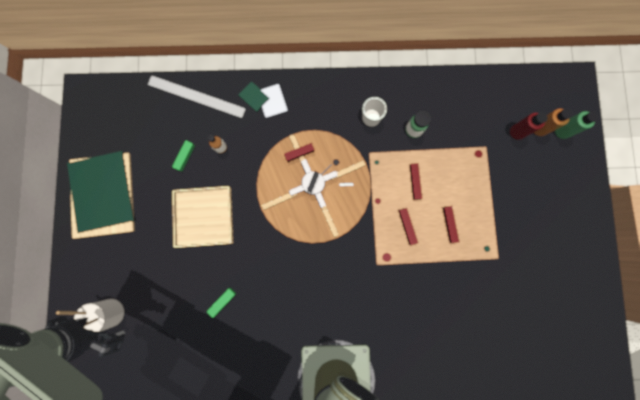

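View pics/scene0.png

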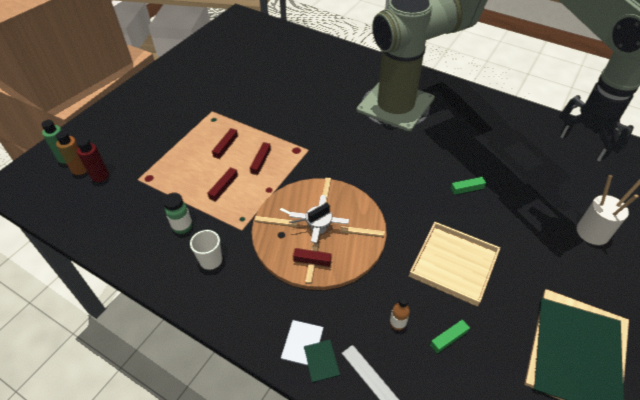

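The top view shows the stand at about (313,185), with a red dry bar lying across the ridge at (300,152). Three fresh red bars are on the mat at (416,182), (408,227) and (451,225). The tray is at (202,217), and the green bars are decoys. Next I'll take closer wrist views.

```bash
cat > h.py <<'E'
from plant import ctrl,sensors,optics
import cv2,numpy as np
def Rd(yaw):
    c,s=np.cos(yaw),np.sin(yaw); return np.array([[c,s,0],[s,-c,0],[0,0,-1.]])
def cam(n,st=None):
    p=optics.camera_params(n)
    if n!="wrist": return p["mtx"],p["R"].T,-p["R"].T@p["t"]
    T=p["T_tool_cam"]; R=st["eef_rot"]; return p["mtx"],R@T[:3,:3],R@T[:3,3]+st["eef_pos"]
def grab(n):
    st=sensors.read_state(); im,d=optics.grab_frame(n); return im,d,cam(n,st)
def w(px,z,C):
    K,R,o=C; px=np.atleast_2d(px).astype(float)
    r=(R@np.linalg.inv(K)@np.c_[px,np.ones(len(px))].T).T
    return o+r*((z-o[2])/r[:,2])[:,None]
def pix(X,C):
    K,R,o=C; v=K@(R.T@(np.atleast_2d(X)-o).T); return (v[:2]/v[2]).T
def save(name,im,scale=1): cv2.imwrite(f"pics/{name}.png",cv2.resize(im[:,:,::-1],None,fx=scale,fy=scale))
def redmask(im):
    h=cv2.cvtColor(im,cv2.COLOR_RGB2HSV); return (((h[...,0]<9)|(h[...,0]>168))&(h[...,1]>120)&(h[...,2]>35)).astype(np.uint8)
def redbars(im,C,ztop,Lmin=70,mask=None):
    """bars whose top face is at ztop; (x,y,yaw,L,W) using mask pixels cast onto ztop"""
    m=redmask(im) if mask is None else mask; m=cv2.morphologyEx(m,cv2.MORPH_OPEN,np.ones((3,3)))
    out=[]
    for c in cv2.findContours(m,cv2.RETR_EXTERNAL,cv2.CHAIN_APPROX_NONE)[0]:
        if len(c)<20: continue
        P=w(c[:,0],ztop,C)[:,:2].astype(np.float32)
        (x,y),(a,b),t=cv2.minAreaRect(P)
        if a<b: a,b,t=b,a,t+90
        if Lmin<a<150 and b>12: out.append((x,y,(np.radians(t)+np.pi/2)%np.pi-np.pi/2,a,b))
    return out
def yawnear(yaw,pos):
    """yaw modulo pi with wrist joint nearest mid-range"""
    best=None
    for k in (-1,0,1,2):
        q=ctrl.solve_ik(pos,Rd(yaw+k*np.pi))
        if q is not None and (best is None or abs(q[5])<best[0]): best=(abs(q[5]),yaw+k*np.pi)
    return best[1] if best else None
E
python3 - <<'E'
from h import *
im,d,C=grab("top")
for b in redbars(im,C,24): print(np.round(b,2))
for p,z in [((313,185),60),((202,217),10),((435,205),0),((374,110),40),((418,124),80),((217,144),80)]: print(p,w(p,z,C))
s=w((313.5,186),18,C)[0]
for name,xy in [("stand",s[:2]),("mat",w((430,207),0,C)[0,:2])]:
    yaw=np.arctan2(xy[1],xy[0])
    pos=[xy[0]+60*np.cos(yaw),xy[1]+60*np.sin(yaw),320]
    for k in (0,np.pi):
        pos=np.r_[xy+60*np.r_[np.cos(yaw+k),np.sin(yaw+k)],320]; q=ctrl.solve_ik(pos,Rd(yaw+k)); print(name,k,pos,q)
        if q is not None and abs(q[5])<2.6:
            ctrl.move_ptp(pos,Rd(yaw+k)); ctrl.hold(.2)
            im,d,C=grab("wrist"); save(name+"1",im,1.25); np.savez(f"pics/{name}1.npz",im=im,d=d,K=C[0],R=C[1],o=C[2]); break
E
```

```text
[ 4.3409e+02 -2.2250e+02  2.6000e-01  1.0643e+02  2.4250e+01]
[ 4.3695e+02 -3.4860e+02  1.3000e-01  1.0579e+02  2.6080e+01]
[ 5.6886e+02 -2.5183e+02  6.0000e-02  1.0481e+02  2.4530e+01]
[665.6   96.25  -1.2   88.37  26.51]
[ 727.   -597.     -1.01  106.24   54.44]
(313, 185) [[556.92942597  54.15943653  60.        ]]
(202, 217) [[474.8449795  390.98887945  10.        ]]
(435, 205) [[ 497.64692947 -313.27281054    0.        ]]
(374, 110) [[ 786.25115137 -133.88317953   40.        ]]
(418, 124) [[ 726.27871112 -253.86590135   80.        ]]
(217, 144) [[679.49922648 329.05342781  80.        ]]
stand 0 [620.56879358  59.5394535  320.        ] [-4.30637261e-02  2.69513928e-01  1.33376275e+00 -4.44089210e-16
  1.53831598e+00  1.43208202e+00]
mat 0 [ 543.19283976 -328.87077926  320.        ] [-6.80580282e-01  2.94654570e-01  1.30221080e+00 -4.44089210e-16
  1.54472729e+00  1.43462609e+00]
```

View pics/stand1.png

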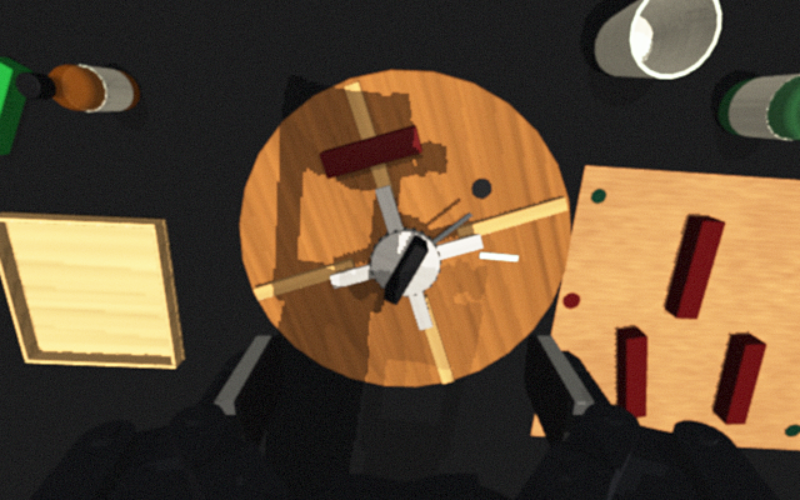

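View pics/mat1.png

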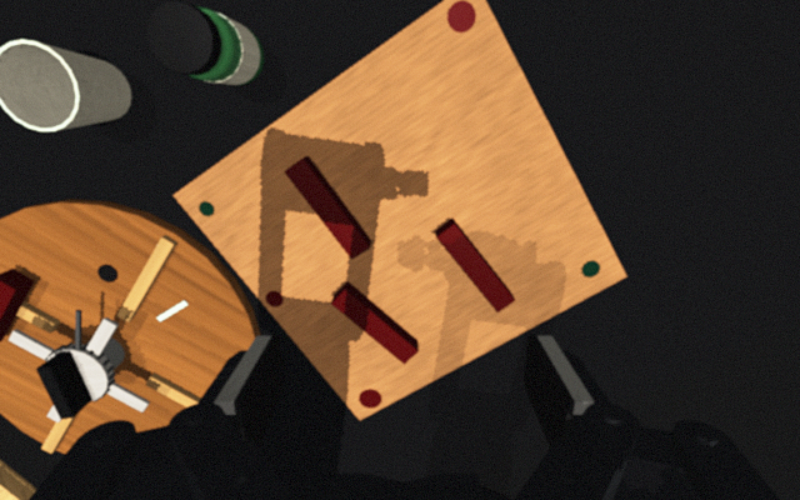

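The wrist view shows the ring's pointer at about (470,215), near the stud at (482,188). The open line is at (498,257). The dry bar lies crosswise on the upper ridge. Next I'll measure the stand geometry.

```bash
cat >> h.py <<'E'
def stand(im,C):
    """centre on the board plane, radius, ridge angle (mod pi/2)"""
    h=cv2.cvtColor(im,cv2.COLOR_RGB2HSV)
    m=((h[...,0]>=5)&(h[...,0]<=25)&(h[...,1]>90)&(h[...,2]>45)).astype(np.uint8)
    m=cv2.morphologyEx(m,cv2.MORPH_CLOSE,np.ones((5,5)))
    return h,m
E
python3 - <<'E'
from h import *
z=np.load("pics/stand1.npz"); im,d=z["im"],z["d"]; C=(z["K"],z["R"],z["o"])
h,m=stand(im,C)
n,l,s,c=cv2.connectedComponentsWithStats(m)
i=l[150,230] if l[150,230] else l[120,220]; print(s[i])
cn=max(cv2.findContours((l==i).astype(np.uint8),cv2.RETR_EXTERNAL,cv2.CHAIN_APPROX_NONE)[0],key=len)
P=w(cn[:,0],18,C)[:,:2]
# robust circle with r=172
from scipy.optimize import least_squares
r=least_squares(lambda p:np.hypot(*(P-p[:2]).T)-172,[560,55],loss="soft_l1",f_scale=1); c0=r.x
print("centre",c0,np.percentile(np.abs(r.fun),[50,80]),np.median(np.hypot(*(P-c0).T)))
# depths at points of interest
def h3(p):
    K,R,o=C; v=d[p[1],p[0]]; return o+R@(np.linalg.inv(K)@np.r_[p,1]*v)
for nme,p in dict(dry=(296,121),board=(240,160),tray=(70,235),ringtop=(340,215),tab=(368,197),bar=(552,220),mat=(500,215),ridge=(285,75)).items(): print(nme,np.round(h3(p),1),h[p[1],p[0]])
for nme,p in dict(stud=(385.5,150.5),line=(399,206)).items():
    q=w(p,18,C)[0,:2]-c0; print(nme,np.hypot(*q),np.degrees(np.arctan2(*q[::-1])))
q=w((375.5,171.5),58,C)[0,:2]-c0; print("ptr",np.hypot(*q),np.degrees(np.arctan2(*q[::-1])))
# polar unwrap of hsv at z=27 for ridges
for rr in (120,155):
    a=np.radians(np.arange(0,360,.5)); X=np.c_[c0[0]+rr*np.cos(a),c0[1]+rr*np.sin(a),0*a+27]
    px=pix(X,C).astype(np.float32); hs=cv2.remap(h,px[:,None,0],px[:,None,1],cv2.INTER_LINEAR)[:,0]
    g=(hs[:,0]>14)&(hs[:,1]<160); 
    k=np.flatnonzero(g)
    for seg in np.split(k,np.flatnonzero(np.diff(k)>2)+1):
        if len(seg)>5: print(rr,seg[0]/2,seg[-1]/2,(seg[0]+seg[-1])/4,hs[seg].mean(0))
# black grip: ring depth region
K,R,o=C
v,u=np.mgrid[150:280,260:400]; D=d[150:280,260:400]
X=o+(np.linalg.inv(K)@np.c_[u.ravel(),v.ravel(),np.ones(u.size)].T*D.ravel()).T@R.T
sel=(X[:,2]>85)&(X[:,2]<105)&(np.hypot(*(X[:,:2]-c0).T)<45); mm=np.zeros((400,640),np.uint8); mm[v.ravel()[sel],u.ravel()[sel]]=1
(x,y),(a,b),t=cv2.minAreaRect(X[sel][:,:2].astype(np.float32)); print("grip",x,y,a,b,t,np.median(X[sel][:,2]),sel.sum())
save("mm",np.dstack([mm*255]*3)); 
S=(l==i); save("polar",np.where(S[...,None],im,0)[60:320,180:480],2)
print([np.round(b,3) for b in redbars(im,C,51)],[np.round(b,3) for b in redbars(im,C,24)])
E
```

```text
[  191    55   449   306 79233]
centre [545.03391249 -71.59322178] [ 78.58246261 123.2279482 ] 237.10402512521475
dry [661.9  93.9  49.1] [  1 199  59]
board [604.4 162.2  18.5] [ 14 179 171]
tray [471.2 400.    3.2] [ 24  98 251]
ringtop [561.5  33.9  66.1] [ 18  13 228]
tab [584.5   3.3  59.6] [ 23   8 247]
bar [ 565.2 -246.6   23.7] [  0 212 113]
mat [ 5.577e+02 -1.910e+02  3.000e-01] [ 16 139 233]
ridge [709.1 111.3  27.7] [ 17 143 168]
stud 104.17046893256227 31.718778156223486
line 31.511599132211952 54.99598628778025
ptr 99.48396516255858 45.060799243658565
120 69.5 74.5 72.0 [49.90909091 59.90909091 69.81818182]
120 76.0 104.5 90.25 [75.39285714 30.875      68.05357143]
120 118.5 125.5 122.0 [ 16.85714286  41.14285714 210.42857143]
120 130.5 146.0 138.25 [ 18.40625 137.25    228.21875]
120 166.0 246.0 206.0 [63.08176101 75.22012579 93.25157233]
120 249.0 341.0 295.0 [ 16.35135135 138.3027027  236.77837838]
120 342.5 353.5 348.0 [102.54545455  30.18181818  31.77272727]
155 0.0 7.5 3.75 [86.6        32.13333333 30.66666667]
155 64.5 71.5 68.0 [ 20.06666667  22.13333333 149.4   
[... 385 characters left out ...]
        29.125      30.59722222]
grip 0.0 0.0 0.0 0.0 0.0 nan 0
[array([ 4.60100e+02, -3.22735e+02,  1.47000e-01,  1.08631e+02,
        2.42630e+01]), array([ 4.57298e+02, -2.04145e+02,  2.64000e-01,  1.10848e+02,
        2.21080e+01]), array([ 5.80563e+02, -2.32685e+02,  5.90000e-02,  1.04327e+02,
        2.33000e+01]), array([661.56 ,  93.498,  -1.206,  89.258,  24.435])] [array([ 4.43090e+02, -3.50013e+02,  1.47000e-01,  1.16224e+02,
        2.59590e+01]), array([ 4.40092e+02, -2.23133e+02,  2.64000e-01,  1.18596e+02,
        2.36540e+01]), array([ 5.71973e+02, -2.53668e+02,  5.90000e-02,  1.11620e+02,
        2.49280e+01]), array([658.632,  95.317,  -1.206,  95.498,  26.143])]
  return _methods._mean(a, axis=axis, dtype=dtype,
  ret = ret.dtype.type(ret / rcount)
```

```bash
cat >> h.py <<'E'
from scipy.optimize import least_squares
def cloud(d,C):
    K,R,o=C; v,u=np.mgrid[0:400,0:640]
    return (o+(np.linalg.inv(K)@np.c_[u.ravel(),v.ravel(),np.ones(u.size)].T*d.ravel()).T@R.T).reshape(400,640,3)
def polar(p,c0):
    q=np.asarray(p)[:2]-c0; return np.hypot(*q),np.degrees(np.arctan2(q[1],q[0]))
def stand(im,d,C,g=(557,54)):
    X=cloud(d,C); rad=np.hypot(X[...,0]-g[0],X[...,1]-g[1])
    m=((d>0)&(X[...,2]>10)&(X[...,2]<35)&(rad<185)).astype(np.uint8)
    m=cv2.morphologyEx(m,cv2.MORPH_CLOSE,np.ones((15,15))); m=cv2.morphologyEx(m,cv2.MORPH_OPEN,np.ones((5,5)))
    cn=max(cv2.findContours(m,cv2.RETR_EXTERNAL,cv2.CHAIN_APPROX_NONE)[0],key=len)[:,0]
    cn=cn[(cn[:,0]>2)&(cn[:,0]<637)&(cn[:,1]>2)]
    P=w(cn,18,C)[:,:2]
    r=least_squares(lambda p:np.hypot(*(P-p[:2]).T)-172,g,loss="soft_l1",f_scale=.7)
    rr=least_squares(lambda p:np.hypot(*(P-p[:2]).T)-p[2],[*g,172],loss="soft_l1",f_scale=.7)
    return r.x,np.percentile(np.abs(r.fun),[50,80]),rr.x,X
def ridges(im,C,c0,radii=(110,130,150)):
    """ridge centre points at z=27 from the pale colour"""
    h=cv2.cvtColor(im,cv2.COLOR_RGB2HSV).astype(np.float32); out=[]
    for rr in radii:
        a=np.radians(np.arange(0,360,.25)); X=np.c_[c0[0]+rr*np.cos(a),c0[1]+rr*np.sin(a),0*a+27]
        px=pix(X,C).astype(np.float32); hs=cv2.remap(h,px[:,None,0],px[:,None,1],cv2.INTER_LINEAR)[:,0]
        k=np.flatnonzero((hs[:,0]>=15.5)&(hs[:,0]<30)&(hs[:,1]<165)&(hs[:,1]>80)&(hs[:,2]>60))
        for s in np.split(k,np.flatnonzero(np.diff(k)>4)+1):
            wd=np.radians(len(s)/4)*rr
            if 6<wd<24: out.append((rr,(s[0]+s[-1])/8,round(wd,1)))
    return out
E
python3 - <<'E'
from h import *
z=np.load("pics/stand1.npz"); im,d=z["im"],z["d"]; C=(z["K"],z["R"],z["o"])
c0,e,cr,X=stand(im,d,C); print("centre",c0,e,cr)
for nme,p in dict(stud=(385.5,150.5),line=(399,206)).items(): print(nme,polar(w(p,18,C)[0],c0))
print("ptr",polar(w((375.5,171.5),58,C)[0],c0),"z",X[171:174,373:378,2])
for r in ridges(im,C,c0): print(r)
Z=X[...,2]; sel=(Z>88)&(Z<110)&(np.hypot(X[...,0]-c0[0],X[...,1]-c0[1])<50)
print(cv2.minAreaRect(X[sel][:,:2].astype(np.float32)),np.median(Z[sel]),sel.sum())
# stud, line by colour
hs=cv2.cvtColor(im,cv2.COLOR_RGB2HSV); 
for k,mk in dict(stud=hs[...,2]<50,line=(hs[...,1]<60)&(hs[...,2]>170)).items():
    sub=np.zeros((400,640),np.uint8); (a,b)=(386,151) if k=="stud" else (399,206)
    sub[b-14:b+14,a-20:a+20]=mk[b-14:b+14,a-20:a+20]
    n,l,s,c=cv2.connectedComponentsWithStats(sub)
    for i in range(1,n):
        if s[i,4]>10: print(k,c[i],s[i,4],polar(w(c[i],18,C)[0],c0))
save("crop",im[60:260,220:480],3)
hr=[X[:,:,2]>45]; m=redmask(im)&(Z>40); print(redbars(im,C,51,mask=m.astype(np.uint8)))
for n in ["tray"]:
    s=(Z>16)&(Z<26)&(np.hypot(X[...,0]-475,X[...,1]-391)<125); print(cv2.minAreaRect(X[s][:,:2].astype(np.float32)))
E
```

```text
centre [563.12293005  53.43015829] [2.18946445 3.018477  ] [564.26777631  53.59976354 169.77304019]
stud (np.float64(99.54535405270651), np.float64(-44.891445778181264))
line (np.float64(99.21185627199134), np.float64(-90.00744907196903))
ptr (np.float64(75.52784766536426), np.float64(-46.29871930224233)) z [[61.83065875 63.58724134 64.31598021 59.66390081 17.53747091]
 [65.0992291  62.09792038 63.03228548 64.59195698 18.60741679]
 [65.40293932 62.84247052 63.69971592 64.25149218 18.32910905]]
(110, np.float64(111.875), np.float64(14.4))
(110, np.float64(203.125), np.float64(15.4))
(110, np.float64(293.25), np.float64(15.8))
(130, np.float64(22.375), np.float64(13.0))
(130, np.float64(112.0), np.float64(15.3))
(130, np.float64(203.125), np.float64(14.7))
(130, np.float64(293.25), np.float64(15.3))
(150, np.float64(22.25), np.float64(13.7))
(150, np.float64(112.25), np.float64(16.4))
(150, np.float64(203.125), np.float64(15.7))
(150, np.float64(293.25), np.float64(15.1))
((564.3335571289062, 53.30374526977539), (14.327194213867188, 59.457942962646484), 67.30636596679688) 93.62715835154702 692
stud [384.90780142 150.35460993] 141 (np.float64(99.08909979533921), np.float64(-44.53683942693241))
line [381.85185185 195.48148148] 54 (np.float64(75.66894784511881), np.float64(-80.77571964366902))
line [398.69375 205.01875] 160 (np.float64(98.59233457813004), np.float64(-89.24775620634487))
[(661.2672729492188, 93.65347290039062, np.float64(-1.205870087103091), 88.75850677490234, 23.997146606445312)]
((476.55316162109375, 388.5755920410156), (171.24644470214844, 171.73544311523438), 2.8130619525909424)
```

View pics/crop.png

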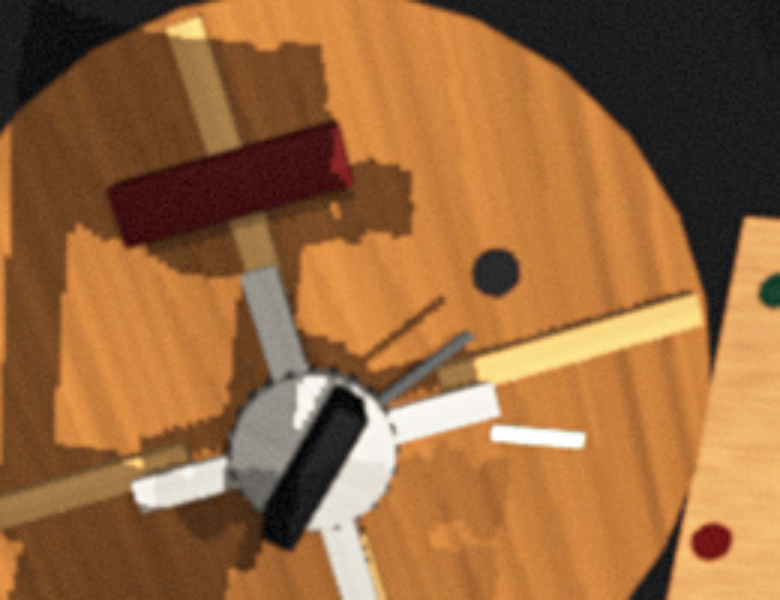

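```bash
cat >> h.py <<'E'
CEN=np.array([564.5,53.2]); RID=np.radians(22.68)
def turn_ring(gripyaw,delta,z=96):
    ya=yawnear(gripyaw+delta/2,[*CEN,z])-delta/2
    ctrl.gripper_to(50,40)
    ctrl.move_ptp([*CEN,180],Rd(ya)); ctrl.move_l([*CEN,z],vel=120)
    ctrl.gripper_to(5,40); print("ring grip",sensors.read_state()["grip_width"])
    n=max(2,int(abs(delta)/.2)+1)
    for k in range(1,n+1): ctrl.move_l([*CEN,z],Rd(ya+delta*k/n),vel=60)
    ctrl.hold(.2); s=sensors.read_state(); R=s["eef_rot"]
    print("yaw end",np.degrees(np.arctan2(R[1,0],R[0,0])),s["force"],s["wrist_torque"])
    ctrl.gripper_to(50); ctrl.move_l([*CEN,180],vel=150)
def look(xy,name,yaw=0.1,z=320):
    v=np.r_[np.cos(yaw),np.sin(yaw)]*60
    ctrl.move_ptp([xy[0]+v[0],xy[1]+v[1],z],Rd(yaw)); ctrl.hold(.25)
    im,d,C=grab("wrist"); np.savez(f"pics/{name}.npz",im=im,d=d,K=C[0],R=C[1],o=C[2]); return im,d,C
def ringstate(d,C):
    X=cloud(d,C); Z=X[...,2]; s=(Z>88)&(Z<100)&(np.hypot(X[...,0]-CEN[0],X[...,1]-CEN[1])<45)
    (x,y),(a,b),t=cv2.minAreaRect(X[s][:,:2].astype(np.float32)); t=t if a>b else t+90
    # pointer: raised thin pixels 66..80 mm from the axis, tabs end at 74: use the outermost
    r=np.hypot(X[...,0]-CEN[0],X[...,1]-CEN[1]); ph=np.degrees(np.arctan2(X[...,1]-CEN[1],X[...,0]-CEN[0]))
    k=(Z>52)&(Z<75)&(r>45)&(r<72); hh,_=np.histogram(ph[k],bins=np.arange(-180,181,3))
    seg=[(b0*3-180,int(n)) for b0,n in enumerate(hh) if n>3]
    return (x,y),(t+90)%180-90,seg
E
python3 - <<'E'
from h import *
z=np.load("pics/stand1.npz"); im,d=z["im"],z["d"]; C=(z["K"],z["R"],z["o"])
print(ringstate(d,C), polar(w((375.5,171.5),63,C)[0],CEN))
turn_ring(np.radians(-22.7),np.radians(-44.5))
im,d,C=look(CEN,"stand2"); print(ringstate(d,C)); save("stand2",im[60:260,220:480],3)
print(sensors.read_state()["t"])
E
```

```text
((564.3335571289062, 53.30374526977539), -22.693634033203125, [(-168, 9), (-165, 45), (-162, 50), (-159, 47), (-156, 51), (-153, 24), (-78, 11), (-75, 48), (-72, 61), (-69, 55), (-66, 64), (-63, 44), (-48, 56), (-45, 40), (12, 5), (15, 52), (18, 67), (21, 63), (24, 64), (27, 43), (102, 11), (105, 52), (108, 54), (111, 54), (114, 56), (117, 32)]) (np.float64(74.56106824933661), np.float64(-45.81547613911143))
ring grip 13.064717565074996
yaw end 112.78852382234841 [-0.77226532 -0.47931124  5.47342343] [-0.07796712  0.31325066 -0.04167967]
((564.0247802734375, 53.380027770996094), -67.05983924865723, [(-123, 5), (-120, 39), (-117, 52), (-114, 52), (-111, 51), (-108, 49), (-93, 45), (-90, 45), (-30, 41), (-27, 63), (-24, 65), (-21, 60), (-18, 58), (-15, 6), (60, 55), (63, 62), (66, 60), (69, 57), (72, 50), (75, 9), (147, 5), (150, 41), (153, 48), (156, 49), (159, 48), (162, 37)])
13.0417
```

View pics/stand2.png

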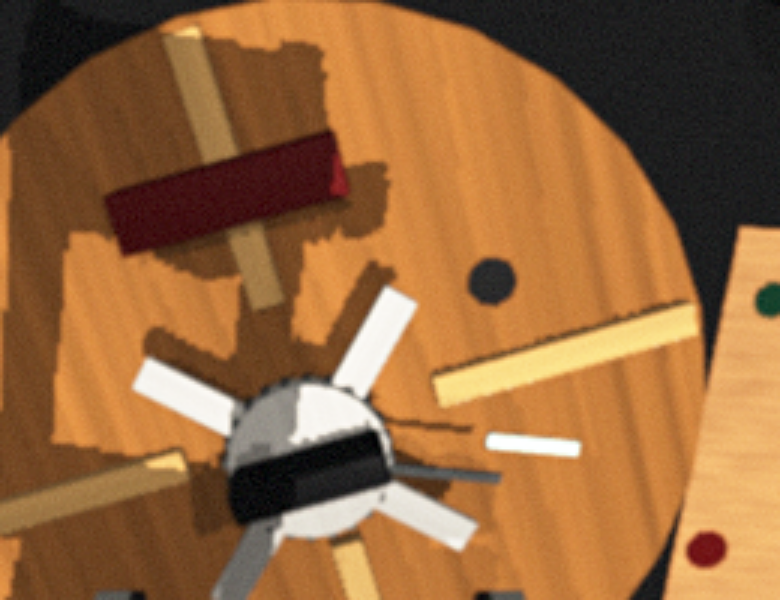

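The ring is open: the pointer lines up with the white line, and the tabs sit midway between the ridges. Now the dry bar.

```bash
cat >> h.py <<'E'
def bars(im,d,C,ztop):
    X=cloud(d,C); m=redmask(im)&(np.abs(X[...,2]-ztop)<7)
    return redbars(im,C,ztop,mask=m.astype(np.uint8))
def pick(x,y,yaw,z,F=40,op=50):
    """yaw = bar direction"""
    ya=yawnear(yaw,[x,y,z]); ctrl.gripper_to(op,F)
    ctrl.move_ptp([x,y,z+90],Rd(ya)); hit=ctrl.move_l([x,y,z],vel=120,threshold=15)
    ctrl.gripper_to(10,F); ctrl.hold(.15); ctrl.move_l([x,y,z+110],vel=200)
    s=sensors.read_state(); print("picked",hit,s["grip_width"],s["grasp_force"],s["t"]); return s["grip_width"]
def place(x,y,yaw,z,op=40):
    ya=yawnear(yaw,[x,y,z]); ctrl.move_ptp([x,y,z+100],Rd(ya)); print("before place",sensors.read_state()["grip_width"])
    hit=ctrl.move_l([x,y,z+12],vel=150,threshold=25); hit=hit or ctrl.move_l([x,y,z],vel=30,threshold=8)
    print("place hit",hit,sensors.read_state()["eef_pos"],sensors.read_state()["force"])
    ctrl.gripper_to(op); ctrl.hold(.1); ctrl.move_l([*sensors.read_state()["eef_pos"][:2],z+100],vel=200)
E
python3 - <<'E'
from h import *
z=np.load("pics/stand2.npz"); im,d=z["im"],z["d"]; C=(z["K"],z["R"],z["o"])
b=bars(im,d,C,51); print(b)
x,y,t,L,W=b[0]
assert abs(L-90)<5 and abs(W-24)<4
if pick(x,y,t,55)>20:
    place(476.5,388.6,np.radians(2.8),34)
im,d,C=look((500,370),"tray2",0.62); print("tray",bars(im,d,C,28)); save("tray2",im)
im,d,C=look((485,-280),"mat2",-.5); print("mat",[np.round(b,3) for b in bars(im,d,C,24)]); print(sensors.read_state()["t"])
E
```

```text
[(661.199951171875, 93.66757202148438, np.float64(-1.2025033188530125), 88.49384307861328, 23.9326171875)]
picked False 23.436694959526523 39.17785942554474 16.925
before place 22.761788706853334
place hit False [476.34861772 388.55334352  33.84430467] [ 0.26788649 -0.6035316  -0.61961393]
tray [(476.289306640625, 388.83428955078125, np.float64(0.05314539772929483), 89.67460632324219, 24.289817810058594)]
mat [array([ 4.36091e+02, -2.27072e+02,  2.71000e-01,  1.10089e+02,
        2.48370e+01]), array([ 4.39317e+02, -3.52709e+02,  1.34000e-01,  1.10267e+02,
        2.31710e+01]), array([ 5.69591e+02, -2.56318e+02,  5.80000e-02,  1.08540e+02,
        2.36870e+01])]
25.875
```

View pics/tray2.png

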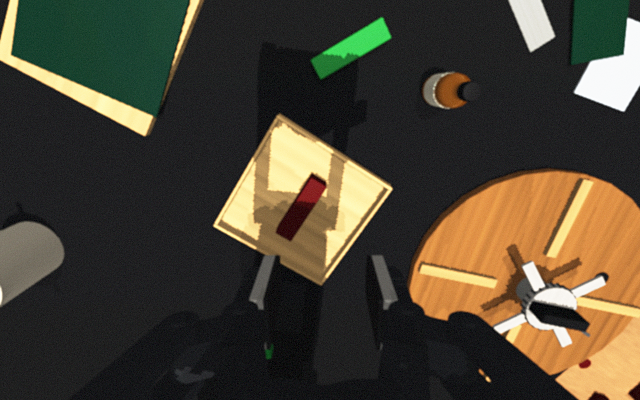

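The dry bar lies flat in the tray at (300,207). Next are the fresh bars, with a new look at the mat before each pick.

```bash
cat >> h.py <<'E'
def rpos(k,s=111):
    a=RID+k*np.pi/2; return CEN+s*np.r_[np.cos(a),np.sin(a)],a
def onridge(b,k):
    c,a=rpos(k); v=np.array(b[:2])-c; u=np.r_[np.cos(a),np.sin(a)]
    da=(b[2]-a+np.pi/2)%np.pi-np.pi/2
    return np.round([v@u,v@np.r_[-u[1],u[0]],np.degrees(da),b[3],b[4]],2)
E
python3 - <<'E'
from h import *
for i,k in enumerate([2,3]):
    im,d,C=look((485,-280),f"mat3{i}",-.5); B=[b for b in bars(im,d,C,24) if abs(b[3]-110)<6]
    print([np.round(b,3) for b in B])
    x,y,t=min(B,key=lambda b:b[0]+b[1]*-0.3)[:3]
    g=pick(x,y,t,28)
    if g<20: print("missed"); break
    c,a=rpos(k); place(*c,a,55.3)
    im,d,C=look(CEN,f"st3{i}"); print([(np.round(b,2),[onridge(b,j) for j in range(4) if np.hypot(*(np.array(b[:2])-rpos(j)[0]))<40]) for b in bars(im,d,C,51)]); print(sensors.read_state()["t"])
save("st31",im)
E
```

```text
[array([ 4.36026e+02, -2.26752e+02,  2.62000e-01,  1.09525e+02,
        2.50470e+01]), array([ 4.39202e+02, -3.52724e+02,  1.35000e-01,  1.10133e+02,
        2.32170e+01]), array([ 5.69914e+02, -2.56604e+02,  6.20000e-02,  1.08662e+02,
        2.43360e+01])]
picked False 23.233135330664034 39.98565316200256 29.7333
before place 23.188427143040172
place hit True [462.596245    10.32438768  56.08173282] [-0.20183242 -0.85019183  3.84132291]
[(array([4.6200e+02, 9.6700e+00, 3.9000e-01, 1.1149e+02, 2.4130e+01]), [array([  0.36,   0.64,  -0.33, 111.49,  24.13])])]
34.1417
[array([ 4.39167e+02, -3.52813e+02,  1.35000e-01,  1.10600e+02,
        2.29940e+01]), array([ 5.69964e+02, -2.56415e+02,  5.50000e-02,  1.09116e+02,
        2.41750e+01])]
picked False 23.20125515274261 39.923644065856934 39.125
before place 22.98953485463439
place hit True [607.93358018 -49.30081363  56.23923888] [ 0.49430581 -0.46945435  4.72030536]
[(array([4.6229e+02, 9.7900e+00, 3.9000e-01, 1.1170e+02, 2.4210e+01]), [array([ 4.000e-02,  6.400e-01, -3.300e-01,  1.117e+02,  2.421e+01])]), (array([609.21, -50.17,  -1.18, 108.96,  25.71]), [array([  1.62,   1.39,  -0.32, 108.96,  25.71])])]
44.725
```

View pics/st31.png

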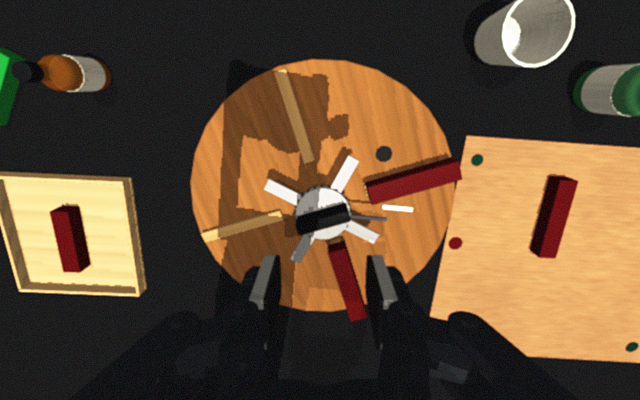

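The bars on ridges 2 and 3 are seated at (347,280) and (413,180). One fresh bar is left at (553,215).

Run:
```python
from h import *
im,d,C=look((485,-280),"mat40",-.5); B=[b for b in bars(im,d,C,24) if abs(b[3]-110)<6]
print([np.round(b,3) for b in B]); x,y,t=B[0][:3]
g=pick(x,y,t,28)
if g>20:
    c,a=rpos(0); place(*c,a,55.3)
for i,yw in enumerate([0.1,.9]):
    im,d,C=look(CEN,f"st4{i}",yw); print(stand(im,d,C)[2])
    for b in bars(im,d,C,51): print([(j,onridge(b,j)) for j in range(4) if np.hypot(*(np.array(b[:2])-rpos(j)[0]))<40])
    print(ringstate(d,C)[:2])
    r=least_squares(lambda p:[rr*(((q-np.degrees(RID)+45)%90)-45)*np.pi/180 for rr,q,_ in ridges(im,C,CEN)]+0*p[0],[0]) if 0 else None
    for q in ridges(im,C,CEN,(75,110,150)): print(q)
    if i==0: save("st40",im[60:340,180:500],2.4)
print(sensors.read_state()["t"])
```

```text
[array([ 5.69688e+02, -2.56394e+02,  6.00000e-02,  1.09044e+02,
        2.37420e+01])]
picked False 23.284794629604626 39.7675895690918 49.6417
before place 22.9540584260486
place hit True [667.62131431  96.06942331  56.37106426] [0.25582908 0.26402413 3.16910042]
[571.52391087  51.73537336 162.73852454]
[(2, array([  0.13,   0.88,  -0.61, 111.74,  24.2 ]))]
[(0, array([-4.7000e-01, -8.9000e-01, -5.0000e-02,  1.0936e+02,  2.3560e+01]))]
((564.077880859375, 53.42359161376953), -67.15129089355469)
(75, np.float64(112.125), np.float64(14.4))
(75, np.float64(293.125), np.float64(15.7))
(110, np.float64(112.375), np.float64(14.9))
(110, np.float64(292.625), np.float64(15.4))
(150, np.float64(112.625), np.float64(15.7))
(150, np.float64(292.75), np.float64(16.4))
[563.97704474  55.41109439 167.91265388]
[(2, array([-18.52,  -0.52,   0.14,  74.87,  24.34]))]
[(0, array([ -0.53,   0.33,  -0.11, 108.93,  24.51]))]
((563.7448120117188, 53.34149169921875), -67.42006492614746)
(75, np.float64(112.5), np.float64(15.4))
(75, np.float64(292.75), np.float64(16.0))
(110, np.float64(112.5), np.float64(15.8))
(110, np.float64(292.75), np.float64(15.8))
(150, np.float64(112.625), np.float64(15.7))
(150, np.float64(292.75), np.float64(16.4))
55.2917
```

View pics/st40.png

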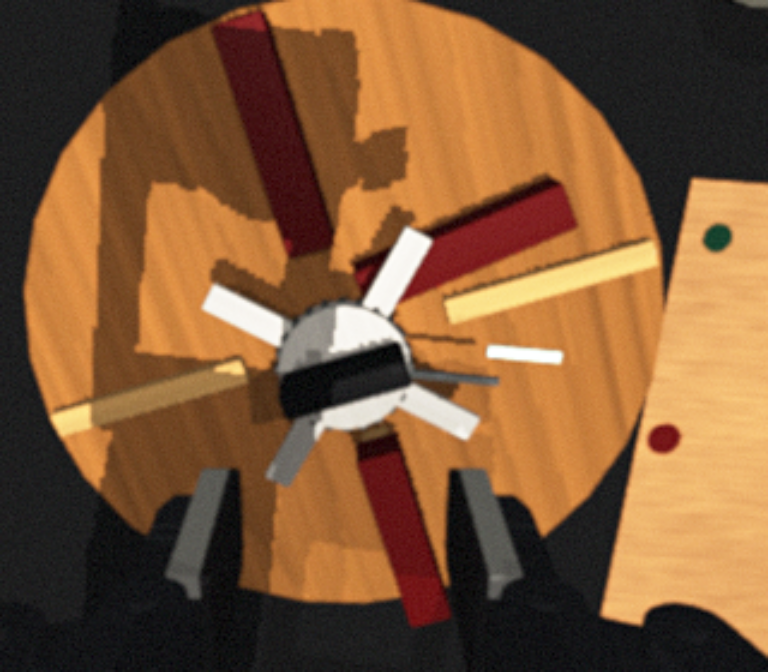

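The top bar and the bottom bar are seated. The bar on the right ridge has been knocked off onto the board, and its inner end is under a tab. I'll measure it, slide it clear of the tab, and replace it.

Run:
```python
from h import *
im,d,C=look((630,-40),"st5",-.5); X=cloud(d,C)
for zt in (42,):
    for b in bars(im,d,C,zt): print(np.round(b,3), polar(b[:2],CEN))
m=(redmask(im)>0)&(np.hypot(X[...,0]-620,X[...,1]+20)<75)&(X[...,2]>35)
print("z pct",np.percentile(X[m][:,2],[5,25,50,75,95]),m.sum())
P=X[m]; A=np.c_[P[:,:2]-P[:,:2].mean(0),np.ones(len(P))]; print(np.linalg.lstsq(A,P[:,2],rcond=None)[0])
save("st5",im[:, 100:540],1.5)
```

```text
[626.567  -5.463  -1.047  99.972  24.443] (np.float64(85.40277965787736), np.float64(-43.38532060615295))
z pct [40.13185805 41.31990354 41.84594168 42.39209607 43.19039641] 1318
[ 1.02381957e-02 -2.83581687e-01  4.43005383e+01]
```

View pics/st5.png

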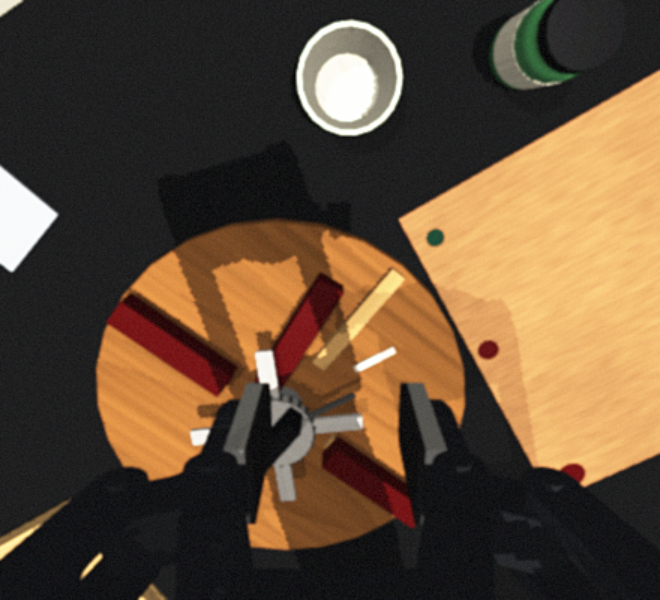

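Run:
```python
from h import *
t=-1.047; u=np.r_[np.cos(t),np.sin(t)]; ctr=np.r_[626.567,-5.463]+(99.972/2-55)*u
g=ctr+38*u; ya=yawnear(t,[*g,47]); k=ya-t; print(k,ctr)
ctrl.gripper_to(34,40); ctrl.move_ptp([*g,130],Rd(ya)); print(ctrl.move_l([*g,47],vel=100,threshold=12))
ctrl.gripper_to(10,40); ctrl.hold(.15); print(sensors.read_state()["grip_width"],sensors.read_state()["eef_pos"])
ctrl.move_l([*g,50],vel=50); g2=g+52*u; print(ctrl.move_l([*g2,50],vel=100,threshold=15)); ctrl.move_l([*g2,110],vel=150)
s=sensors.read_state(); print(s["grip_width"],s["force"],s["t"])
c,a=rpos(3); a=a-2*np.pi; p=rpos(3,149)[0]; print(np.degrees(a))
ctrl.move_l([*p,110],Rd(a+k),vel=100); ctrl.move_l([*p,70],vel=120)
print(ctrl.move_l([*p,56],vel=30,threshold=6),sensors.read_state()["eef_pos"],sensors.read_state()["force"])
ctrl.gripper_to(36); ctrl.hold(.1); ctrl.move_l([*p,150],vel=200)
im,d,C=look(CEN,"st6")
for b in bars(im,d,C,51): print([(j,onridge(b,j)) for j in range(4) if np.hypot(*(np.array(b[:2])-rpos(j)[0]))<40])
print(ringstate(d,C)[:2],sensors.read_state()["t"]); save("st6",im[60:340,180:500],2)
```

```text
3.141592653589793 [624.05914223  -1.12124397]
False
23.386631872747905 [644.13723455 -34.22079382  48.34382878]
False
22.837085487723318 [-0.17544893  0.28815048 -1.60383247] 61.9167
-67.31999999999998
True [622.40628275 -84.38645619  57.33830428] [-0.52037067  0.04768882  4.79224934]
[(2, array([-1.1000e-01,  7.5000e-01, -6.9000e-01,  1.1203e+02,  2.3900e+01]))]
[(3, array([ -2.58,   0.87,   0.14, 109.07,  25.44]))]
[(0, array([-4.6000e-01, -8.8000e-01, -1.0000e-02,  1.0911e+02,  2.3620e+01]))]
((564.328125, 53.48217010498047), -67.26182746887207) 66.6
```

View pics/st6.png

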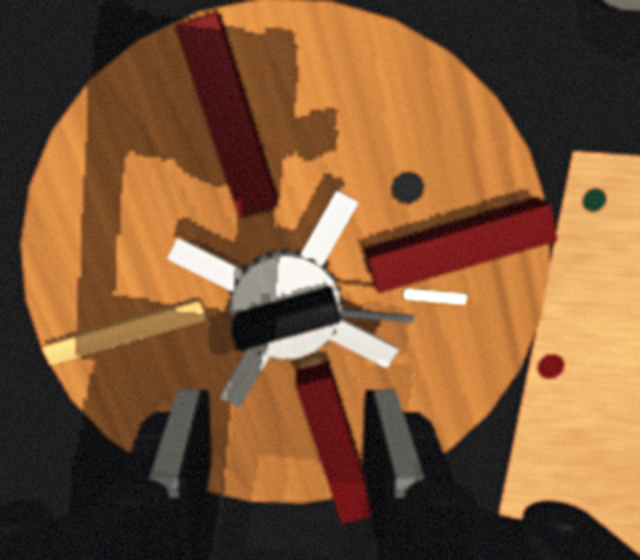

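All three bars are on ridges, but the one on ridge 3 measures about 3 mm too far in. I'll re-measure it from directly above and re-set it.

Run:
```python
from h import *
def meas(k,n):
    out=None
    im,d,C=look(rpos(k)[0],n,np.arctan2(*rpos(k)[0][::-1]),z=280)
    for b in bars(im,d,C,51):
        if np.hypot(*(np.array(b[:2])-rpos(k)[0]))<40: out=b; print(k,onridge(b,k))
    return out,im
b,_=meas(3,"m3")
o=onridge(b,3)
if abs(o[0])>1.2 or abs(o[1])>1.2:
    pick(b[0],b[1],b[2],56,op=44); c,a=rpos(3); place(*c,a,56,op=40)
    b,_=meas(3,"m3b")
meas(0,"m0"); meas(2,"m2"); print(sensors.read_state()["t"])
```

```text
3 [ -1.77   0.71   0.84 109.33  25.47]
picked False 22.994302349261147 39.348978996276855 71.5833
before place 22.988341279519595
place hit True [608.14539625 -49.37811913  57.43320758] [0.19577215 0.66042575 3.79568906]
3 [-4.2000e-01  1.4100e+00  2.0000e-02  1.0897e+02  2.5500e+01]
0 [ 6.100e-01 -8.900e-01 -1.100e-01  1.110e+02  2.363e+01]
2 [  0.7    1.04  -0.35 110.79  24.18]
78.35
```

Run:
```python
from h import *
turn_ring(np.radians(-67.3),np.radians(45.0))
im,d,C=look(CEN,"st7"); print(ringstate(d,C))
for b in bars(im,d,C,51): print([(j,onridge(b,j)) for j in range(4) if np.hypot(*(np.array(b[:2])-rpos(j)[0]))<40])
save("st7",im[60:340,180:500],2.4)
ctrl.move_ptp([250,350,350],Rd(2.5)); im,d,C=grab("top"); save("top7",im); print(sensors.read_state()["t"])
```

```text
ring grip 13.57643286461065
yaw end 157.64420512139023 [-1.6626217  -0.57789363  4.60918098] [0.10035773 0.20824858 0.08561158]
((564.1168823242188, 53.33255386352539), -22.54540252685547, [(-168, 6), (-165, 38), (-162, 48), (-159, 48), (-156, 45), (-153, 38), (-78, 5), (-75, 42), (-72, 58), (-69, 54), (-66, 61), (-63, 60), (-60, 6), (-48, 49), (-45, 50), (12, 5), (15, 42), (18, 65), (21, 60), (24, 63), (27, 55), (30, 9), (105, 49), (108, 51), (111, 56), (114, 49), (117, 42), (120, 8)])
[(2, array([ 6.0000e-02,  4.6000e-01, -2.3000e-01,  1.1162e+02,  2.4190e+01]))]
[(3, array([ -1.05,   1.62,  -0.26, 109.03,  25.37]))]
[(0, array([ 4.5000e-01, -8.9000e-01, -1.0000e-01,  1.0759e+02,  2.3600e+01]))]
88.6167
```

View pics/st7.png

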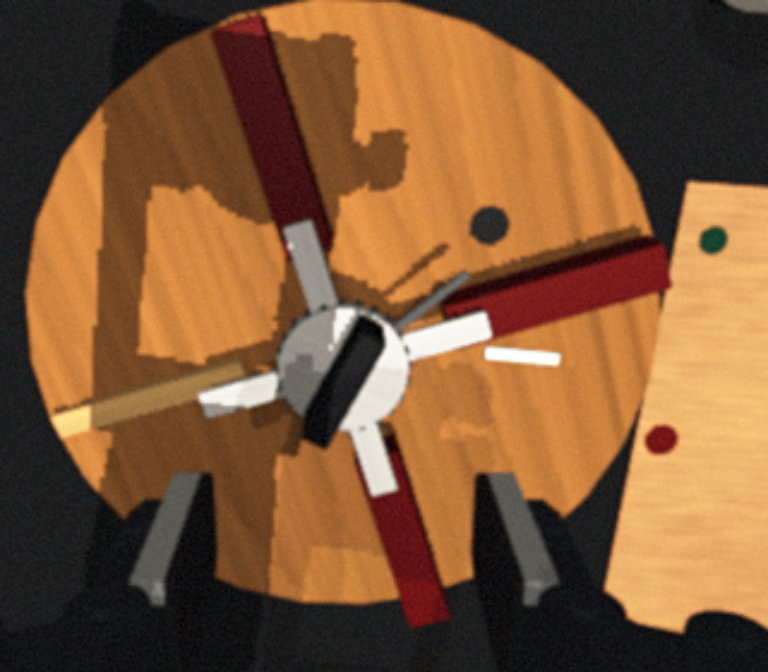

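View pics/top7.png

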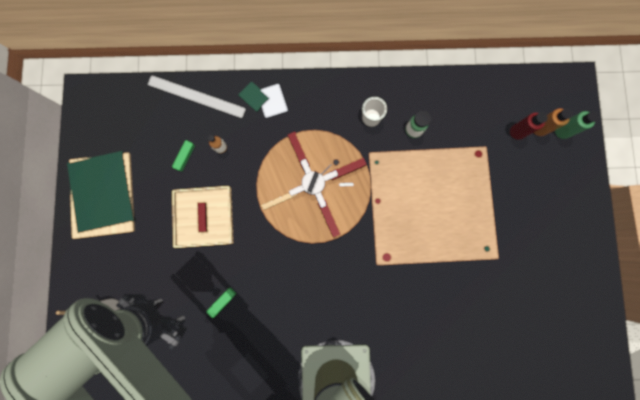

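The ring is locked, with its tabs over the bars at (313,240), (470,320) and (375,460). The mat is empty, the dry bar is in the tray, and the bottles and cup haven't moved. I'm handing the job in.

```bash
python3 -c "
from plant import ctrl
print(ctrl.finish_job())"
```

```text
the job is handed in; nothing more can be done
None
```

The changeover is done and handed in: the one dry bar present is in the tray, all three fresh bars lie on their own ridges within about 2 mm, and the ring is locked over them; one bar was knocked off its ridge during the run and I put it back before locking.

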